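# Dump a mailer of broken slides through the pedal bin

### The arm

A 6-joint arm with a two-finger parallel gripper is mounted at the origin on the work surface. World frame = base frame: x ahead of the robot, y to its left, z up, the work surface at z = 0. Lengths are in m, angles in degrees, forces in N, time in s.
With the tool pointing down it reaches from about 0.375 to 0.75 m from the base axis. Payload 9 kg.
Tool frame: the origin (TCP) lies where the fingers leave the gripper's body, on its centre line; the fingertips stand 73 mm ahead of it and the grasp point (between the pads) lies 54 mm ahead of it (robot.tip_reach is the distance from the TCP to the fingertips, in m); z points along the fingers, y is the line along which they close (so a half turn about z gives the same grasp; the last joint's range is limited). The gripper opens to 85 mm and grips with 20 to 120 N. Pads are 22 mm wide; open, the fingers measure 114 mm over their backs; the gripper's body (76 mm by 85 mm) begins 54 mm behind the grasp point. The pads swing forward as they close: fully open they stand 13 mm farther back than shut.
Start: joints at [-80.483, 5.964, 5.575, 89.605, 0, 77.527], TCP at [0.225, -0.556, 0.304] pointing down, gripper open.
Joint ranges: [-171.21, 171.21], [-48.23, 106.86], [-62.78, 66.21], [-105.2, 120.99], [-86.42, 89.51], [-180, 180]. Speed limits (degrees/s): [127.2, 127.2, 147.25, 180, 180, 180].

### API

Orientations are given as [roll, pitch, yaw] about the fixed x, y, z axes, in that order (R = Rz(yaw) Ry(pitch) Rx(roll)).
In Python, from plant import robot gives the robot as it stands. Calls block until the motion is done:
- robot.move_pose(position, orientation): joint-space move of the TCP to a pose.
- robot.line_to(position, vel=0.15, rotation=None, guard=None): straight line of the TCP; rotation=None keeps the orientation; vel is the mean speed in m/s. With guard (N) it stops when the force on the tool has changed by that much, and returns True; else False.
- robot.goto_joints(angles): joint-space move.
- robot.set_gripper(opening): finger opening in m; the grip force is fixed at half the most; returns when the fingers have stopped.
- robot.pause(seconds).
- robot.ik(position, orientation): joint angles nearest the present ones, or None.
- robot.observe(): the state.
- robot.grab_frame(name): name is "scene" or "side" or "wrist"; returns the picture (384x512x3 uint8, blue, green, red); there is no depth.
- robot.get_calibration(name): a dict with "vertical_fov" (degrees; the focal length in pixels is half the picture's height over the tangent of half this angle, whatever the lens; pixels are square), "cx", "cy" (the principal point, pixels), "rvec" (rotation vector, rad) and "tvec" (3), from world to camera coordinates, as OpenCV has them. Camera axes: x right, y down, z forward; pixel columns grow to the right and rows downward; lengths in m; the calibration is good to about 2 mm. A picture is of the moment at which its call begins: read the wrist's pose just before it. get_calibration takes no time and is no camera call; for the wrist camera it gives the pose at the moment of the call.
A pose or a line that the arm cannot do raises robot.IKError and nothing moves.
- robot.job_done(): hands the job in; it is judged then, once.
The state is a dict: "time": time; "q": joint angles; "qvel": joint speeds; "joint_torque": joint torques, N m; "tool_pos": TCP position; "tcp_rot": TCP orientation; "ft_force": force on the tool from outside, world axes, zero at the start; "torque": the same for the moment, N m; "gripper_width": finger opening in m; "gripper_force": force on a finger pad.
Only numpy, scipy, OpenCV 4.12 (cv2) and the standard library are available. Lean on these libraries where they do the work, as an engineer would, in place of code of your own. Each camera call takes 0.05 s, during which the arm holds its last target. There are 200 camera calls.

### The job

Throw away the red mailer of broken slides: first take the orange stop block out from under the bin's pedal, then lay the red mailer on the grey tray in the top of the bin and let go of it. Next press the pedal right down to its stop so that the tray tips and the mailer falls into the bin, let the pedal come back up, and finally put the stop block back under the pedal where it was. Leave the blue mailer, the oil bottle and the glass jar where they stand.

Things in the scene. Friction and masses are not known exactly. Their poses are not given: they have to be found in the camera images.
- bin: White glass-waste bin with a yellow rim, fixed to the bench, 180 (x) x 140 (y) x 210 mm high, walls 5 mm. Origin: centre of its underside on the bench. Its x axis points away from the pedal, which sticks out of its -x face; z up. Its open top is 170 x 130 mm, with a grey tray 18 mm below the rim.
- tray (a point): Centre of the top face of the closed, level grey tray, 192 mm above the bench (a fixed point of the bin). The tray is a trapdoor hinged along the bin's +y edge; the pedal swings it down into the bin (3.75 times the pedal angle, 69 degrees at the stop) and up again as the pedal rises.
- pedal (a joint): Pedal angle, rad: 0 at rest (level), 0.32 at its lower stop. The spring lifts it back; pressing it at the pad takes about 11 N at the stop. Hinge along the bin's y axis, 59 mm above the bench at the bin's -x face.
- pedal_pad (a point): Centre of the upper face of the black rubber pad of the pedal, 56 (x) x 64 (y) mm, 95 mm out from the bin's face, 69 mm above the bench at rest and about 39 mm at the stop. The pedal plate is 70 mm wide in y there, its underside 55 mm above the bench at rest, its free end 126 mm out from the bin's face.
- chock: Loose orange stop block, 40 (x) x 120 (y) x 50 mm high, 250 g, lying on the bench across and under the pedal pad, its -y end sticking out beyond the pedal's -y edge; it blocks the pedal. Origin: centre of its underside. It can be slid out along its own -y by its black fin.
- chock_fin (a point): Centre of the upright black fin on the block, 14 mm thick (x), 36 mm long (y), reaching from 49 to 93 mm above the bench. This point is 73 mm above the block's underside, 37.5 mm from its origin towards -y.
- chock_toe (a point): Middle of the block's inner (+y) end face, 60 mm from its origin, 25 mm up. At the start it is about 20 mm beyond the pedal's middle line.
- red_mailer: Loose closed red plastic slide mailer, 80 (x) x 34 (y) x 30 mm high, about 70 g, lying on the bench. Origin: centre of its underside, x along its length.
- blue_mailer: Bystander: loose blue slide mailer of the same size, same origin and axes.
- oil_bottle: Bystander: amber bottle with a black cap, 44 mm diameter, 95 mm high. Origin: centre of its underside.
- stain_jar: Bystander: square glass staining jar with a green glass lid, 60 x 60 x 92 mm. Origin: centre of its underside.
There are look-alikes about, which are no part of the job. Of the things like the red_mailer, leave any that is yellow; of the rest the larger one is meant.

How it is judged:
By the outcome, as a careful person would: the job done as asked, in the order asked, and still so for the second after the job is handed in, with the robot touching nothing.
It also fails if it takes over 72 s, if anything falls off the work surface, if the arm or the gripper's body presses on something with over 40 N, if the wrist force passes 120 N, or if a joint passes its speed limit or range.

## Working session

There is one attempt and no reset: what is moved stays moved. The work goes in short steps, each a Python script; the robot and the scene stay as the last script left them, time stands still between calls to the robot, and variables do not carry over. Pictures are saved under pics/ and viewed, at most 10 in all, crops included, and the job is handed in when it is done.

```bash
mkdir -p pics; ls; python3 - <<'E'
from plant import robot
import cv2,numpy as np
for n in("scene","side","wrist"):
    c=robot.get_calibration(n); print(n,c)
    cv2.imwrite(f"pics/{n}0.png",robot.grab_frame(n))
a=cv2.imread("pics/scene0.png");b=cv2.imread("pics/side0.png")
cv2.imwrite("pics/s0.png",cv2.resize(a,(800,600),interpolation=cv2.INTER_CUBIC))
cv2.imwrite("pics/d0.png",cv2.resize(b,(800,600),interpolation=cv2.INTER_CUBIC))
print(robot.observe())
E
```

```text
pics
scene {'vertical_fov': 43.73971321376351, 'cx': 265.9788243579087, 'cy': 193.9176032475755, 'rvec': array([ 0.81081191,  2.76421704, -0.77212073]), 'tvec': array([ 0.44962277, -0.15269118,  1.68288386])}
side {'vertical_fov': 43.08758064334592, 'cx': 253.54256366358953, 'cy': 195.42893849879866, 'rvec': array([ 2.08602565, -0.15324846,  0.09539673]), 'tvec': array([-0.52518222,  0.16116403,  1.52412446])}
wrist {'vertical_fov': 60.314689137678315, 'cx': 250.59400442728668, 'cy': 197.7133603492893, 'rvec': array([-2.41796901,  1.63197785,  0.21697513]), 'tvec': array([-0.5993082 , -0.03391001,  0.37894146])}
{'time': 0.15, 'q': array([-8.04842142e+01,  5.99022791e+00,  5.53920120e+00,  8.96039428e+01,
        8.59866864e-04,  7.75259935e+01]), 'qvel': array([ 0.0950387 , -0.14082917,  0.15601002, -0.08215298, -0.03186606,
       -0.05231657]), 'joint_torque': array([ 2.09672107e-03, -5.57355523e+01,  5.04005849e+01,  1.25394686e-02,
       -3.72891418e-04,  1.73050830e-05]), 'tool_pos': array([ 0.22464194, -0.55618072,  0.30332466]), 'tcp_rot': array([-1.79946514e+02, -1.27127947e-02,  2.19897860e+01]), 'ft_force': array([ 0.63875231, -0.25946082,  0.32812205]), 'torque': array([-0.00575578, -0.00543124,  0.01604516]), 'gripper_force': 0.0, 'gripper_width': 0.08531054413073316}
```

View pics/s0.png

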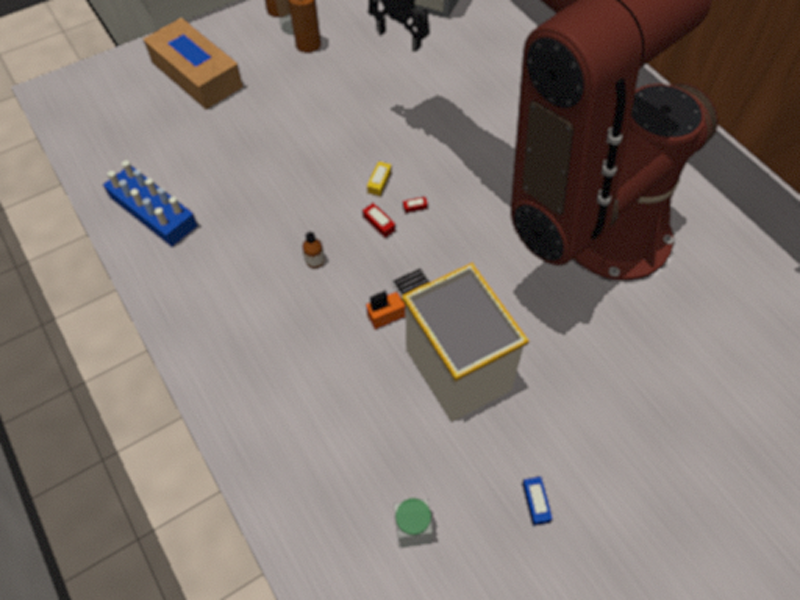

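View pics/d0.png

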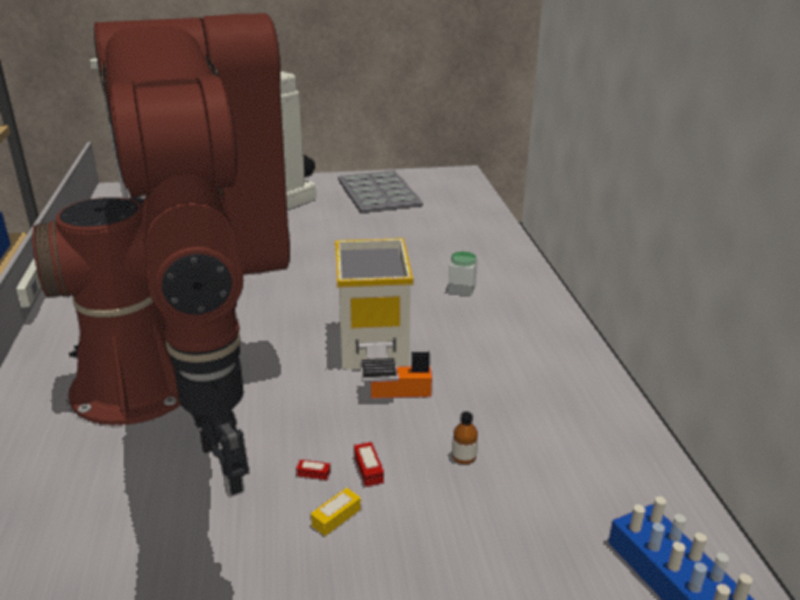

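The scene view shows the bin rim corners at about (405,300), (471,267), (526,341) and (458,377), with the block's fin at (378,299). Red candidates are the large red mailer at (379,219), the small red one at (415,204) and a yellow one at (379,178). The larger red fits the description. The side view shows the same things at (369,463), (313,468) and (336,510).

```bash
cat > h.py <<'E'
import cv2,numpy as np
from plant import robot
def P(c):
    f=192/np.tan(np.radians(c["vertical_fov"])/2)
    K=np.array([[f,0,c["cx"]],[0,f,c["cy"]],[0,0,1]])
    R=cv2.Rodrigues(np.asarray(c["rvec"],float))[0]
    return K@np.c_[R,np.asarray(c["tvec"],float)]
def tri(obs):   # [(P,(u,v)),...] -> point, rms px
    A=np.vstack([[u*p[2]-p[0],v*p[2]-p[1]] for p,(u,v) in obs])
    X=np.linalg.svd(A)[2][-1];X=X[:3]/X[3]
    e=[(p@np.r_[X,1])[:2]/(p@np.r_[X,1])[2]-uv for p,uv in obs]
    return X,np.sqrt(np.mean(np.square(e)))
def onz(p,uv,z):
    u,v=uv;A=np.array([u*p[2]-p[0],v*p[2]-p[1]])
    return np.r_[np.linalg.solve(A[:,:2],-A[:,2]*z-A[:,3]),z]
def proj(p,X):
    x=p@np.r_[X,1];return x[:2]/x[2]
E
python3 - <<'E'
from h import *
np.set_printoptions(precision=4,suppress=True)
s=P(robot.get_calibration("scene"));d=P(robot.get_calibration("side"))
k=.64
S=lambda u,v:np.array([u,v])*k
print("rim by z=.21 scene",[onz(s,S(*q),.21) for q in[(405,300),(471,267),(526,341),(458,377)]])
print("rim side",[onz(d,S(*q),.21) for q in[(335,241),(408,239),(412,283),(335,284)]])
for n,a,b in[("bigred",(379,218),(369,459)),("smallred",(415,203),(313,466)),("yellow",(380,176),(336,507)),("fin",(378,296),(421,352)),("bottlecap",(311,237),(466,418)),("jar",(413,516),(463,259))]:
    print(n,*tri([(s,S(*a)),(d,S(*b))]))
E
```

```text
rim by z=.21 scene [array([ 0.559 , -0.0007,  0.21  ]), array([0.4178, 0.0045, 0.21  ]), array([0.4263, 0.1835, 0.21  ]), array([0.5653, 0.1767, 0.21  ])]
rim side [array([0.4243, 0.1772, 0.21  ]), array([0.5808, 0.1655, 0.21  ]), array([ 0.5558, -0.0344,  0.21  ]), array([ 0.4087, -0.0177,  0.21  ])]
bigred [ 0.4347 -0.3112  0.0241] 0.5651482761927685
smallred [ 0.3398 -0.308   0.0176] 0.3513837521075714
yellow [ 0.3692 -0.4152  0.0235] 0.7107277605415626
fin [ 0.5627 -0.0988  0.0929] 0.36585123661532487
bottlecap [ 0.604  -0.3026  0.0865] 0.5053886353366666
jar [0.7385 0.3036 0.0839] 0.37157988125464325
```

```bash
python3 - <<'E'
from h import *
np.set_printoptions(precision=4,suppress=True)
out=[]
for i,(p,y) in enumerate([((.48,-.24,.40),0),((.50,-.12,.40),0),((.47,.02,.42),0)]):
    try: robot.move_pose(p,[180,0,y])
    except robot.IKError as e: print(i,e);continue
    robot.pause(.2)
    c=robot.get_calibration("wrist");im=robot.grab_frame("wrist")
    R=cv2.Rodrigues(c["rvec"])[0];print(i,"cam",-R.T@c["tvec"],"axis",R[2],R[0],robot.observe()["time"])
    cv2.imwrite(f"pics/w{i}.png",im);np.save(f"w{i}.npy",P(c));out.append(im)
m=[cv2.resize(o,(533,400)) for o in out[:3]]
if len(m)==3:cv2.imwrite("pics/mont.png",np.vstack([np.hstack([cv2.resize(o,(400,300)) for o in out[:2]]),np.hstack([cv2.resize(out[2],(400,300)),np.zeros((300,400,3),np.uint8)])]))
E
```

```text
0 cam [ 0.5449 -0.241   0.4703] axis [-0.26    0.001  -0.9656] [-0.0017 -1.     -0.0005] 1.9417
1 cam [ 0.5651 -0.1213  0.4705] axis [-0.2599  0.0008 -0.9656] [-0.0021 -1.     -0.0003] 2.75
2 cam [0.5354 0.0187 0.4902] axis [-0.2604  0.0009 -0.9655] [-0.0022 -1.     -0.0003] 3.6333
```

View pics/mont.png

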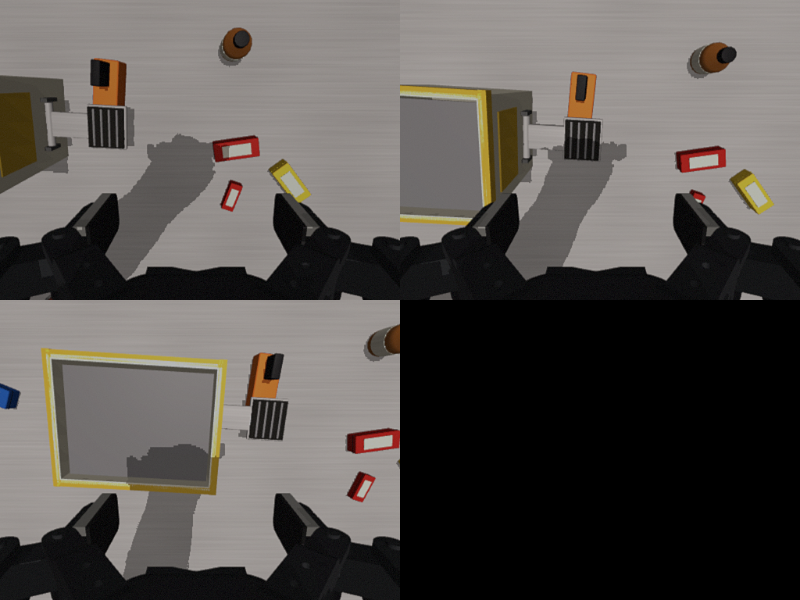

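Wrist views: the mailers lie at right, with the larger red at (236,149) in view 0. The block and pedal are at (108,100), and the bin rim is in view 2. Next are enlarged crops for exact corners.

```bash
python3 - <<'E'
import cv2,numpy as np
w=[cv2.imread(f"pics/w{i}.png") for i in range(3)]
def crop(i,u,v,W=100,H=75,s=4):
    c=cv2.resize(w[i][v:v+H,u:u+W],None,fx=s,fy=s,interpolation=cv2.INTER_CUBIC)
    for k in range(0,W,10):
        cv2.line(c,(k*s,0),(k*s,10 if k%50 else 20),(0,0,255),1)
        cv2.line(c,(0,k*s),(10 if k%50 else 20,k*s),(0,0,255),1)
    c[-2:]=255;c[:,-2:]=255
    return c
A=np.vstack([np.hstack([crop(0,255,165),crop(1,340,170)]),np.hstack([crop(0,90,65,100,75),crop(1,200,85,100,75)])])
A=A[:600];cv2.imwrite("pics/c1.png",A)
B=cv2.resize(w[2][50:260,40:320],None,fx=2.85,fy=2.85,interpolation=cv2.INTER_CUBIC)
cv2.imwrite("pics/c2.png",B)
print(A.shape,B.shape)
E
```

```text
(600, 800, 3) (598, 798, 3)
```

View pics/c1.png

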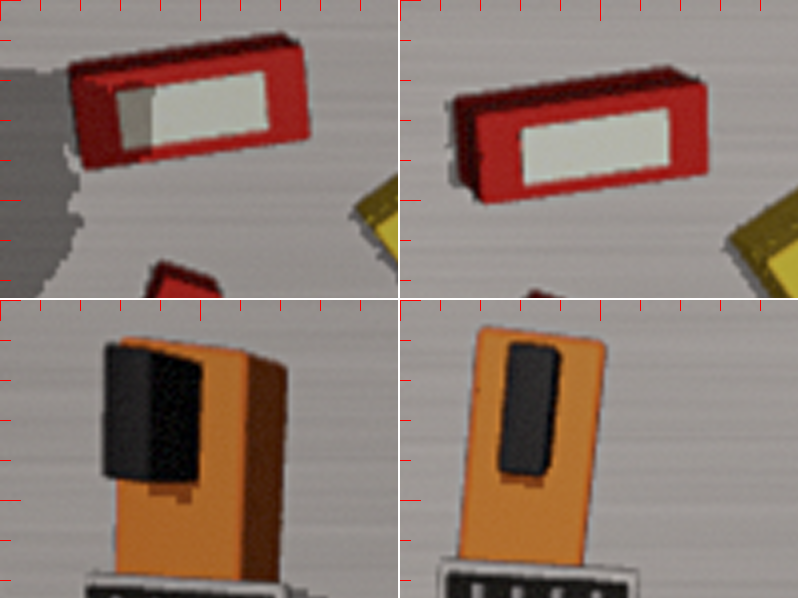

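View pics/c2.png

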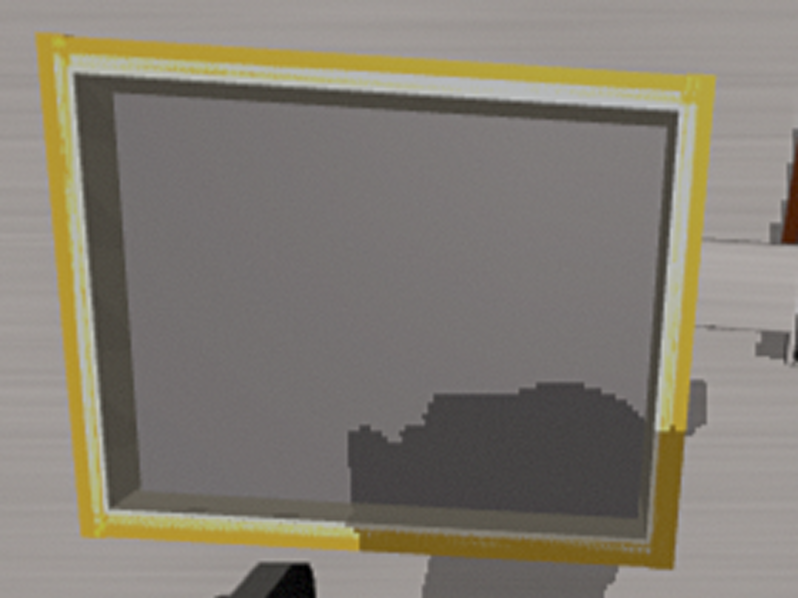

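```bash
cat > m.py <<'E'
from h import *
np.set_printoptions(precision=4,suppress=True)
W=[np.load(f"w{i}.npy") for i in range(3)]
px=lambda U,V,u0,v0,s=4:np.array([(U+.5)/s-.5+u0,(V+.5)/s-.5+v0])
def fit(name,q0,q1,o0,o1):
    X=[]
    for a,b in zip(q0,q1):
        x,e=tri([(W[0],px(*a,*o0)),(W[1],px(*b,*o1))]);X.append(x);print(name,x,round(e,2))
    return np.array(X)
m=fit("mail",[(72,79),(302,47),(309,137),(84,169)],[(75,113),(306,84),(307,174),(85,203)],(255,165),(340,170))
f=fit("fin",[(107,43),(152,48),(148,182),(104,176)],[(110,42),(160,49),(147,176),(99,171)],(90,65),(200,85))
c=fit("chock",[(120,37),(245,50)],[(80,28),(206,44)],(90,65),(200,85))
print("mean",m.mean(0),f.mean(0)); 
def ax(z,q,o,i):
    g=np.array([onz(W[i],px(*a,*o),z) for a in q]);return g
for i,q,o in[(0,[(72,79),(302,47),(309,137),(84,169)],(255,165)),(1,[(75,113),(306,84),(307,174),(85,203)],(340,170))]:
    g=ax(.03,q,o,i);v=g[1]-g[0]+g[2]-g[3];print("mail z.03",i,g.mean(0),np.linalg.norm(g[1]-g[0]),np.linalg.norm(g[2]-g[1]),np.degrees(np.arctan2(v[1],v[0])))
for i,q,o in[(0,[(107,43),(152,48),(148,182),(104,176)],(90,65)),(1,[(110,42),(160,49),(147,176),(99,171)],(200,85))]:
    g=ax(.093,q,o,i);v=g[0]-g[3]+g[1]-g[2];print("fin z.093",i,g.mean(0),np.linalg.norm(g[1]-g[0]),np.linalg.norm(g[2]-g[1]),np.degrees(np.arctan2(v[1],v[0])))
g=ax(.05,[(80,28),(206,44),(184,265),(60,255)],(200,85),1);print("chock top",g,np.degrees(np.arctan2(*(g[0]-g[3]+g[1]-g[2])[[1,0]])),np.degrees(np.arctan2(*(g[1]-g[0])[[1,0]])))
S=lambda q:[px(*a,40,50,2.85) for a in q]
for z,q in[(.21,[(37,33),(714,76),(672,569),(82,536)]),(.21,[(75,72),(680,112),(648,538),(108,510)])]:
    g=np.array([onz(W[2],a,z) for a in S(q)]);v=g[0]-g[1]+g[3]-g[2]
    print("rim",g[:,:2].tolist(),g.mean(0),[np.linalg.norm(g[k]-g[k-1]) for k in range(4)],np.degrees(np.arctan2(v[1],v[0])))
E
python3 m.py
```

```text
mail [ 0.4446 -0.2709  0.0262] 0.18
mail [ 0.4558 -0.3488  0.0286] 0.01
mail [ 0.4239 -0.3529  0.0294] 0.19
mail [ 0.4138 -0.2751  0.0321] 0.06
fin [ 0.5798 -0.0954  0.0905] 0.13
fin [ 0.5779 -0.1094  0.0959] 0.23
fin [ 0.5437 -0.1053  0.0969] 0.08
fin [ 0.5451 -0.0918  0.0928] 0.07
chock [ 0.5854 -0.0835  0.0487] 0.08
chock [ 0.5809 -0.1219  0.0532] 0.32
mean [ 0.4345 -0.3119  0.0291] [ 0.5616 -0.1005  0.094 ]
mail z.03 0 [ 0.4347 -0.3118  0.03  ] 0.07857878109975674 0.03193518716949128 -81.78879044637272
mail z.03 1 [ 0.4348 -0.3115  0.03  ] 0.07903949300243654 0.03269978819699462 -82.40099862578543
fin z.093 0 [ 0.5618 -0.1002  0.093 ] 0.01204678307363665 0.03514746084005542 -7.446760424571414
fin z.093 1 [ 0.5614 -0.1004  0.093 ] 0.013752664794573663 0.034253767476225945 -6.488153241239578
chock top [[ 0.5852 -0.0836  0.05  ]
 [ 0.5805 -0.1218  0.05  ]
 [ 0.5135 -0.1147  0.05  ]
 [ 0.5167 -0.0755  0.05  ]] -6.414983220922124 -97.04222403164131
rim [[0.5718918494167108, 0.17518326346905624], [0.5602302509366832, -0.012864017954279149], [0.4108099298257374, -0.0036852314603219483], [0.42256958413846224, 0.18447289650499826]] [0.4914 0.0858 0.21  ] [np.float64(0.14961094943141726), np.float64(0.18840852669084934), np.float64(0.14970197888605152), np.float64(0.18852525186024446)] 86.4375599277082
rim [[0.5616905759340787, 0.16614801080744993], [0.5506504263234488, -0.0035206957999593196], [0.4215091037012805, 0.004149045213871912], [0.43135075440019494, 0.17496842576241559]] [0.4913 0.0854 0.21  ] [np.float64(0.1306379301637256), np.float64(0.1700275122009853), np.float64(0.1293688762253975), np.float64(0.1711026559100344)] 86.49050168645907
```

Measured positions, all of which agree with the given sizes and heights:

| Item | Position | Orientation |
|---|---|---|
| Larger red mailer | (.4347, -.3117), top at 29 mm, 79 x 33 mm | long axis at -82° |
| Fin | (.5616, -.1003), top at 94 mm | -6.6° |
| Bin | (.4913, .0856) | yaw 86.45° |
| Pedal pad | (.480, -.099) | – |

The enlarged crop confirms the choice of the larger red mailer. First I'll pull the block out.

```bash
cat >> h.py <<'E'
np.set_printoptions(precision=4,suppress=True)
FIN=np.array([.5616,-.1003]);YC=-6.7;DC=np.array([np.cos(np.radians(YC)),np.sin(np.radians(YC))])
BIN=np.array([.4913,.0856]);YB=86.45;BX=np.array([np.cos(np.radians(YB)),np.sin(np.radians(YB))])
def st(t=""):
    o=robot.observe();print(t,round(o["time"],2),o["tool_pos"],o["ft_force"],round(o["gripper_width"],4),round(o["gripper_force"],1),o["tcp_rot"][2])
E
python3 - <<'E'
from h import *
print(robot.tip_reach)
robot.set_gripper(.05)
robot.move_pose([*FIN,.22],[180,0,YC]);st("above")
g=robot.line_to([*FIN,.136],vel=.1,guard=8);st(f"down {g}")
if not g:
    robot.set_gripper(0.0);st("grip")
    if robot.observe()["gripper_width"]>.008:
        robot.line_to([*(FIN+.09*DC),.136],vel=.08);st("slid")
        cv2.imwrite("pics/side1.png",robot.grab_frame("side"));cv2.imwrite("pics/scene1.png",robot.grab_frame("scene"))
E
python3 - <<'E'
import cv2,numpy as np
a=cv2.imread("pics/side1.png")[130:280,180:330];b=cv2.imread("pics/scene1.png")[130:280,200:350]
cv2.imwrite("pics/c3.png",cv2.resize(np.hstack([a,b]),(800,400)))
E
```

```text
0.0726
above 5.06 [ 0.562  -0.1     0.2216] [0.4061 0.0097 0.3739] 0.0505 0.0 -6.662792478004179
down False 6.05 [ 0.562  -0.1005  0.1368] [ 0.8705  0.3936 -0.1206] 0.0498 0.0 -6.700216961210078
grip 6.47 [ 0.5619 -0.1004  0.1366] [-0.5192  1.0254  3.0232] 0.0131 58.8 -6.699214912353929
slid 7.74 [ 0.6506 -0.1109  0.1372] [-7.7201  0.7306 12.4859] 0.0133 64.7 -6.704673318550281
```

View pics/c3.png

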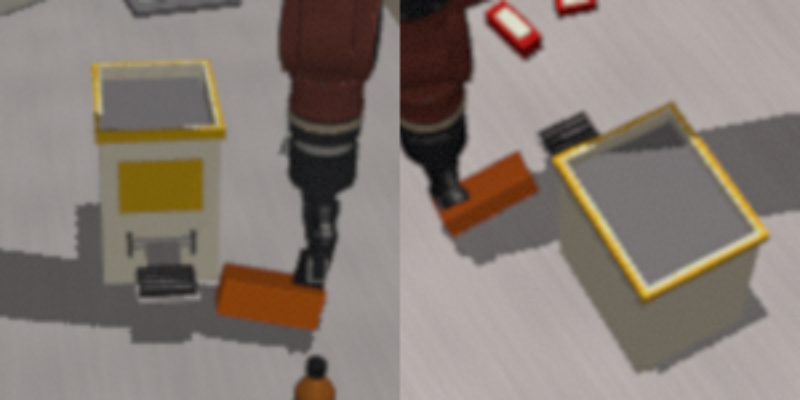

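The block is out and clear of the pedal, and the pedal is still level. Next I'll release it and fetch the larger red mailer.

```bash
python3 - <<'E'
from h import *
p=FIN+.09*DC
robot.set_gripper(.05);st("rel")
robot.line_to([*p,.23],vel=.15)
M=np.array([.4347,-.3117]);ym=-82.1
robot.set_gripper(.06)
robot.move_pose([*M,.2],[180,0,ym])
g=robot.line_to([*M,.079],vel=.12,guard=8);st(f"down {g}")
if g: raise SystemExit
robot.set_gripper(0);st("grip")
if robot.observe()["gripper_width"]<.025: raise SystemExit
robot.line_to([*M,.36],vel=.25);st("lift")
yt=YB if 0 else YB-180
robot.move_pose([*BIN,.34],[180,0,yt]);st("over")
cv2.imwrite("pics/side2.png",robot.grab_frame("side"))
g=robot.line_to([*BIN,.192+.079+.001],vel=.1,guard=6);st(f"place {g}")
E
```

```text
rel 8.28 [ 0.6509 -0.1107  0.1357] [ 0.0763 -0.8687 -0.1165] 0.0501 0.0 -6.697381603225658
down False 14.98 [ 0.4351 -0.3121  0.0799] [ 0.4173 -0.0638  0.0426] 0.0601 0.0 -82.09951483145319
grip 15.33 [ 0.4352 -0.3122  0.08  ] [-0.2132  0.1276  6.0149] 0.0327 61.5 -82.09805154747761
lift 16.61 [ 0.4344 -0.3114  0.3586] [-0.6696  0.0872 -1.3184] 0.0328 60.6 -82.10094870896123
over 18.1 [0.4915 0.0849 0.3398] [-0.2415 -0.1193 -0.5747] 0.0331 60.7 -93.58890015744899
place False 18.98 [0.4915 0.0855 0.2727] [ 0.3231  0.474  -1.5699] 0.0327 60.8 -93.5566257732484
```

```bash
python3 - <<'E'
from h import *
g=robot.line_to([*BIN,.2705],vel=.03,guard=3);st(f"down {g}")
robot.set_gripper(.055)
robot.line_to([*BIN,.34],vel=.15);st("up")
# back off: camera view of tray, block and pedal
robot.move_pose([.50,.0,.42],[180,0,0]);robot.pause(.2);robot.set_gripper(0)
c=robot.get_calibration("wrist");im=robot.grab_frame("wrist");np.save("w3.npy",P(c));cv2.imwrite("pics/w3.png",im)
cv2.imwrite("pics/w3b.png",cv2.resize(im,(800,600),interpolation=cv2.INTER_CUBIC));st()
E
```

```text
down False 19.23 [0.4918 0.0856 0.2712] [2.1336 0.1778 1.8887] 0.0329 61.0 -93.54915050801702
up 20.19 [0.4913 0.0856 0.3393] [0.0092 0.705  0.323 ] 0.0553 0.0 -93.55231028132032
 24.73 [ 0.5  -0.    0.42] [-0.4904 -0.0223  1.0878] -0.0002 0.0 -0.000814275754243387
```

View pics/w3b.png

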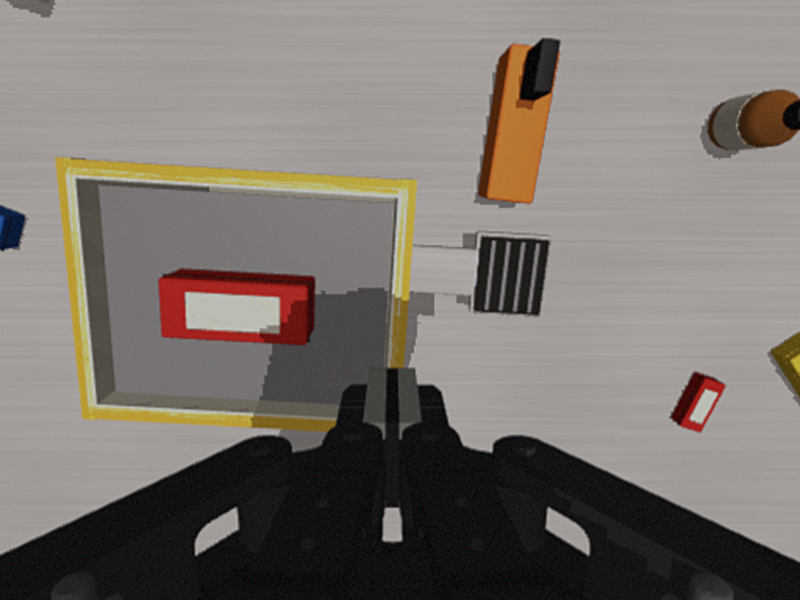

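The red mailer lies flat in the middle of the tray, the block is clear of the pedal, and the pad is at (512,274). I'll check the pad position and then press.

```bash
python3 - <<'E'
from h import *
p=np.load("w3.npy")
print("pad",np.mean([onz(p,(np.array(q)+.5)*.64-.5,.069)for q in[(481,233),(549,237),(540,315),(475,309)]],0))
pad=BIN-BX*(.090+.098);print(pad)
robot.move_pose([*pad,.20],[180,0,0])
g=robot.line_to([*pad,.15],vel=.1,guard=6);st(f"pre {g}")
g=robot.line_to([*pad,.105],vel=.05,guard=24);st(f"press {g}")
robot.pause(.6);st("hold")
cv2.imwrite("pics/side3.png",robot.grab_frame("side"));cv2.imwrite("pics/scene3.png",robot.grab_frame("scene"))
a=cv2.imread("pics/side3.png")[130:280,180:330];b=cv2.imread("pics/scene3.png")[130:280,200:350]
cv2.imwrite("pics/c4.png",cv2.resize(np.hstack([a,b]),(800,400)))
E
```

```text
pad [ 0.4818 -0.0992  0.069 ]
[ 0.4797 -0.102 ]
pre False 26.33 [ 0.4799 -0.102   0.1505] [ 0.45   -0.5145  0.95  ] -0.0001 0.0 0.013004693548148104
press True 27.11 [ 0.4806 -0.1021  0.1113] [-4.292   1.3903 13.2033] -0.0 5.9 0.021997518436310592
hold 27.71 [ 0.4806 -0.1021  0.1112] [-3.9349  1.2837 13.2344] 0.0003 6.0 0.020541019877411353
```

View pics/c4.png

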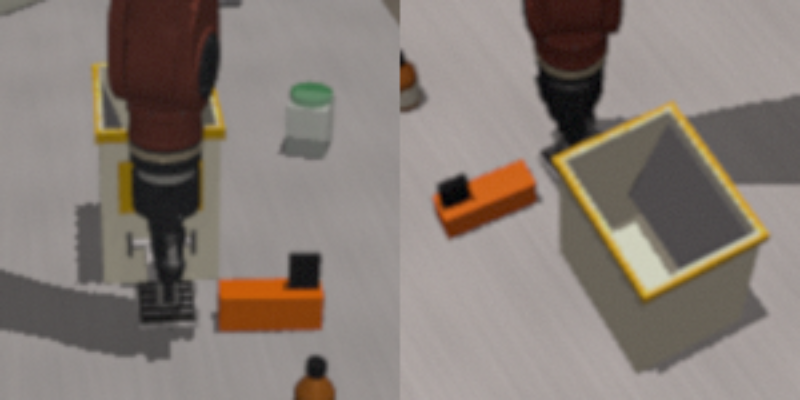

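The pedal is down, the tray is tipped and the mailer has gone from it. I'll nudge further to prove it is at the stop, then let the pedal rise.

```bash
python3 - <<'E'
from h import *
pad=BIN-BX*(.090+.098)
g=robot.line_to([*pad,.1075],vel=.02,guard=12);st(f"nudge {g}")
robot.pause(.8);st("held")
robot.line_to([*pad,.16],vel=.06);st("up")
robot.line_to([*pad,.25],vel=.2)
p=FIN+.09*DC
robot.set_gripper(.05)
for i,dy in((4,.10),(5,-.02)):
    robot.move_pose([.52,-.11+dy,.40],[180,0,0]);robot.pause(.2)
    c=robot.get_calibration("wrist");im=robot.grab_frame("wrist");np.save(f"w{i}.npy",P(c));cv2.imwrite(f"pics/w{i}.png",im)
    q=proj(P(c),[*p,.093]);print(i,q)
st()
a=cv2.imread("pics/w4.png");b=cv2.imread("pics/w5.png")
cv2.imwrite("pics/c5.png",np.vstack([np.hstack([cv2.resize(a,(400,300)),cv2.resize(b,(400,300))]),np.hstack([cv2.resize(x[v:v+75,u:u+100],(400,300),interpolation=cv2.INTER_CUBIC) for x,(u,v) in((a,np.maximum(0,(proj(np.load("w4.npy"),[*p,.07])-[50,37]).astype(int))),(b,np.maximum(0,(proj(np.load("w5.npy"),[*p,.07])-[50,37]).astype(int))))])]))
for i in(4,5):print(np.maximum(0,(proj(np.load(f"w{i}.npy"),[*p,.07])-[50,37]).astype(int)))
E
```

```text
nudge True 28.02 [ 0.4806 -0.1021  0.1112] [-6.1471  2.0968 13.9711] 0.0001 6.3 0.04508224186513146
held 28.82 [ 0.4806 -0.1021  0.1112] [-5.3518  1.8627 14.8999] 0.0004 6.8 0.042070049491531925
up 29.8 [ 0.4794 -0.1019  0.1594] [ 0.6431 -0.2011 -0.2474] 0.0002 0.0 0.041753719525659864
4 [346.2525  42.3244]
5 [233.1946  44.2135]
 32.73 [ 0.5201 -0.1291  0.4002] [0.75   0.1909 0.2314] 0.0501 0.0 0.07844641744456583
[290   9]
[184  11]
```

View pics/c5.png

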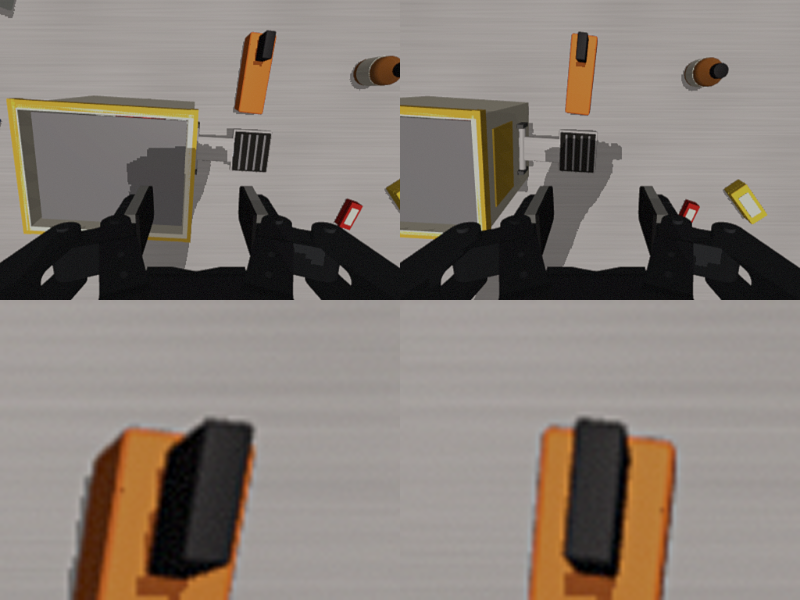

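The tray is level and empty again and the pedal is up. The fin's top face is measured from the two crops below.

```bash
python3 - <<'E'
from h import *
p=FIN+.09*DC;print("expect",p)
for i,o,q in((4,(290,9),[(208,121),(252,127),(230,261),(188,257)]),(5,(184,11),[(177,121),(223,125),(214,270),(168,258)])):
    g=np.array([onz(np.load(f"w{i}.npy"),((a+.5)/4-.5+o[0],(b+.5)/4-.5+o[1]),.093) for a,b in q])
    v=g[0]-g[3]+g[1]-g[2];print(i,g.mean(0),np.degrees(np.arctan2(v[1],v[0])))
robot.move_pose([*p,.22],[180,0,YC])
g=robot.line_to([*p,.136],vel=.1,guard=8);st(f"down {g}")
if g: raise SystemExit
robot.set_gripper(0.0);st("grip")
if robot.observe()["gripper_width"]<.008: raise SystemExit
g=robot.line_to([*(FIN+.003*DC),.136],vel=.07,guard=35);st(f"slid {g}")
g=robot.line_to([*FIN,.136],vel=.04,guard=25);st(f"slid {g}")
E
```

```text
expect [ 0.651  -0.1108]
4 [ 0.637 -0.11   0.093] -5.423361234659994
5 [ 0.6363 -0.1099  0.093 ] -4.68795368585045
down False 34.62 [ 0.6514 -0.111   0.1369] [-0.2005 -0.4414  1.8293] 0.0499 0.0 -6.698770510418824
grip 35.03 [ 0.6514 -0.111   0.1367] [-0.1983 -0.5002  4.1635] 0.0132 59.2 -6.699623032018543
slid False 36.42 [ 0.5645 -0.1007  0.1367] [1.3708 0.7965 7.6308] 0.0129 59.5 -6.700209183312849
slid False 36.67 [ 0.5615 -0.1004  0.1367] [1.7924 0.8239 7.1463] 0.0127 59.6 -6.698684016069031
```

The block measured about 14 mm short of where the gripper was before I gripped it, so it slips in the pads. I'll release it and measure where it lies now.

```bash
python3 - <<'E'
from h import *
robot.set_gripper(.05)
robot.line_to([*FIN,.23],vel=.15)
o=[]
for i,xy in((6,(.48,-.24)),(7,(.50,-.12))):
    robot.move_pose([*xy,.40],[180,0,0]);robot.pause(.2)
    c=robot.get_calibration("wrist");im=robot.grab_frame("wrist");np.save(f"w{i}.npy",P(c));cv2.imwrite(f"pics/w{i}.png",im);o.append(im)
st()
cr=lambda im,u,v:cv2.resize(im[v:v+100,u:u+100],(400,400),interpolation=cv2.INTER_CUBIC)
cv2.imwrite("pics/c6.png",np.hstack([cr(o[0],90,65),cr(o[1],200,85)]))
E
```

```text
39.88 [ 0.4999 -0.1209  0.3998] [-0.4284 -0.0282  0.2014] 0.05 0.0 -0.08069598459865913
```

View pics/c6.png

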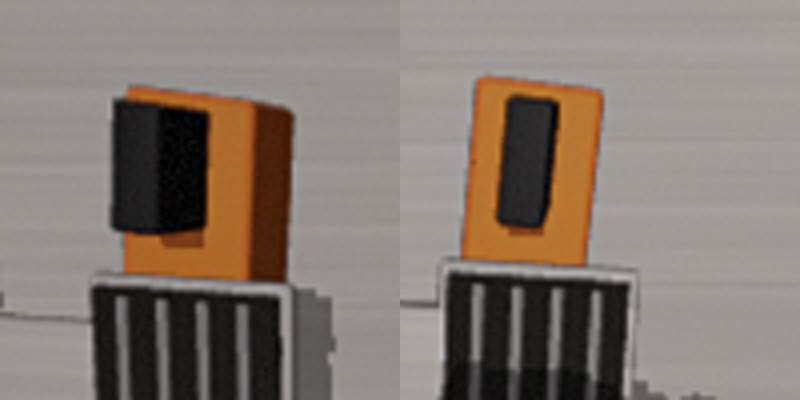

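The fin's top face in view 7 runs from (508,96) to (545,227), about 13 px further in than in view 1. I'll compute the shift, pull the block back out by that amount, and check against the starting picture by template match.

```bash
cat > chk.py <<'E'
from h import *
def fin_now(i):  # move of the fin/block's visible top since the w1 picture, by template match on the fin + block end
    ref=cv2.imread("pics/w1.png");im=cv2.imread(f"pics/w{i}.png")
    u0,v0,w,h=216,90,38,42
    t=ref[v0:v0+h,u0:u0+w]
    r=cv2.matchTemplate(im[60:170,180:300],t,cv2.TM_CCOEFF_NORMED);_,s,_,(x,y)=cv2.minMaxLoc(r)
    def sub(a,b,c):return .5*(a-c)/(a-2*b+c)
    if 0<x<r.shape[1]-1 and 0<y<r.shape[0]-1: x,y=x+sub(r[y,x-1],r[y,x],r[y,x+1]),y+sub(r[y-1,x],r[y,x],r[y+1,x])
    c=np.array([230.8,111.])   # fin top centre in w1
    A=onz(np.load("w1.npy"),c,.093);B=onz(np.load(f"w{i}.npy"),c+[x+180-u0,y+60-v0],.093)
    print("score",round(s,3),"shift mm",(B-A)[:2]*1e3,"along/across",1e3*np.array([(B-A)[:2]@DC,(B-A)[:2]@[-DC[1],DC[0]]]))
    return A,B
E
python3 - <<'E'
from chk import *
A,B=fin_now(7)
for i,o,q in((6,(90,65),[(114,98),(160,103),(158,232),(111,228)]),(7,(200,85),[(108,96),(158,101),(145,227),(98,222)])):
    g=np.array([onz(np.load(f"w{i}.npy"),((a+.5)/4-.5+o[0],(b+.5)/4-.5+o[1]),.093) for a,b in q])
    v=g[0]-g[3]+g[1]-g[2];print(i,g.mean(0),np.degrees(np.arctan2(v[1],v[0])))
E
```

```text
score 0.955 shift mm [-13.8483   0.9783] along/across [-13.8679  -0.6441]
6 [ 0.5478 -0.0992  0.093 ] -6.834225666009085
7 [ 0.5474 -0.0996  0.093 ] -6.297357145792952
```

```bash
cat > fix.py <<'E'
import sys
from chk import *
def fix(cur,mm,i):
    cur=np.array(cur)
    robot.move_pose([*cur,.22],[180,0,YC])
    g=robot.line_to([*cur,.136],vel=.1,guard=8)
    if g: st("hit");return
    robot.set_gripper(0);st("grip")
    robot.line_to([*cur,.1365],vel=.02);
    robot.line_to([*(cur+mm*1e-3*DC),.1365],vel=.04);st("moved")
    robot.set_gripper(.05);robot.line_to([*(cur+mm*1e-3*DC),.23],vel=.15)
    robot.move_pose([.50,-.12,.40],[180,0,0]);robot.pause(.3)
    np.save(f"w{i}.npy",P(robot.get_calibration("wrist")));cv2.imwrite(f"pics/w{i}.png",robot.grab_frame("wrist"))
    print(fin_now(i));st()
E
python3 -c "
from fix import *
fix([.5476,-.0992],13.9,8)"
```

```text
grip 42.07 [ 0.548  -0.0993  0.1366] [-0.0432  0.4802  3.5912] 0.0131 59.1 -6.691587389414222
moved 42.82 [ 0.5618 -0.101   0.1367] [-1.6628  0.1118  4.966 ] 0.013 60.2 -6.699283246149862
score 0.982 shift mm [-1.8879 -0.8888] along/across [-1.7713 -1.103 ]
(array([ 0.5627, -0.0993,  0.093 ]), array([ 0.5608, -0.1002,  0.093 ]))
 45.14 [ 0.5    -0.1199  0.399 ] [ 0.3649  0.283  -0.5532] 0.0495 0.0 0.007220689543376354
```

The block is back within about 2 mm of its start, the tray is empty, and the pedal is up.

```bash
python3 -c "
from h import *
im=robot.grab_frame('scene');r=cv2.imread('pics/scene0.png')
for n,(u,v,s) in dict(bottle=(200,160,14),jar=(264,330,18),blue=(344,320,18)).items(): print(n,cv2.absdiff(im[v-s:v+s,u-s:u+s],r[v-s:v+s,u-s:u+s]).mean())
print(robot.job_done())"
```

```text
bottle 6.144557823129252
jar 6.318930041152264
blue 7.007201646090535
the job is handed in; nothing more can be done
None
```

The job is handed in at about 45 s: the larger red mailer tipped off the tray with the pedal pressed to its stop, the pedal came back up, and the stop block is back under it within about 2 mm of its start (it slipped in the gripper on the way out, went back about 14 mm too far in, and was pulled out again); I saw the tray empty but did not look inside the bin, and the blue mailer, bottle and jar look unmoved.

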